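# Slide the carrier plate into its notch and swing the keeper over it

### The job

With the gripper's fingertips, push the carrier plate by its upright end plate along the twin rails, away from that end, until its feet drop into the locating notches and its top sits flush with the side rails. Then push the keeper bar by its black peg all the way round to its stop, square across the seated plate. Only push, and gently: never lift the carrier, leave the things standing around undisturbed, and finish clear of everything.

Things in the scene. Friction and masses are not known exactly. Their poses are not given: they have to be found in the camera images.
- rail_base: Fixed aluminium base with two steel rails along x, flat on the table; spans x -165 to 175, y -76 to 64 mm, 10 thick. Origin on the table; x = the way the carrier must travel, y left of that, z up. Rail tops 30 mm above the table, centred at y = +-39.5. Dark side rails (y = +-48.5 to +-54.5) stand to 40 mm. Each rail has two notches, 18 long, 5 deep, centred at x = 3 and 127 mm.
- carrier: Loose aluminium plate 150 (x) x 94 (y) x 8 mm, about 0.8 kg, with a fixed V-block (45 x 35 x 30 mm) near its middle. Origin: centre of the plate's underside; axes as the base's. Four feet, 14 x 14 x 7 mm, at x = +-62, y = +-39, slide on the rails (1.5 mm side play). Riding: origin 37 mm above the table, top 5 mm above the side rails. Dropped: origin at 32 mm, top flush with them.
- push_face (a point): Middle of the outer face of the upright end plate at the carrier's trailing end: 75 mm behind the carrier's origin, 30 mm above it. The end plate is 70 wide (y), 8 thick, its top 42 mm above the carrier's origin. Push it along +x: sliding takes about 1 to 4 N. After the drop the notch walls stop it dead: a force stop of 10 to 15 N is right, and a shove over 40 N is too hard.
- seat (a point): Where the carrier's origin is when seated: x = 65, y = 0, z = 32 mm in the base's frame (2 mm play in x either way), 70 to 100 mm ahead of the start; all four feet drop at once. Axes as the base's. If the carrier is drawn backwards from its start instead, its front feet may fall into the wrong notches (x = 3).
- keeper (a joint): Keeper angle (rad) about its vertical pivot: 0 = bar along the base's +x, outside the side rail (starts 0 to 0.45); grows counter-clockwise from above to the stop at 1.571, where it points along the base's +y across the seated carrier. Stays where left; takes about 1 N at the peg. Underside 42.5 mm above the table: clears a seated carrier, but collides with one still riding on the rails.
- keeper_pivot (a point): Pivot of the keeper, at the top of the bar, 50.5 mm above the table, at x = 108, y = -66 mm in the base's frame. The bar is 14 mm wide and 8 mm thick.
- keeper_peg (a point): Top centre of the upright black peg (12 mm across, 30 mm tall above the bar) on the bar's free end, 64 mm from the pivot; 80.5 mm above the table.
- mirror_mount: Bystander: black square mirror holder, 36 x 50 x 82 mm high. Origin at the centre of its foot, z up.
- grease_pot: Bystander: round pot, 58 mm across, 64 mm high. Origin at the centre of its foot, z up.
- vial: Bystander: glass vial with a cap, 25 mm across, 50 mm high. Origin at the centre of its foot, z up.
- post: Bystander: steel post standing on end, 13 mm across, 75 mm high. Origin at the centre of its foot, z up.
- cap_screw: Bystander: cap screw standing on its head, 13 mm across, 26 mm high. Origin at the centre of its foot, z up.

How it is judged:
On the way, in this order (a step that is already met when the one before it is completed fails the run):
1. the carrier has dropped into the notches (x of carrier in the frame of seat between -0.0035 and 0.0035 m and z of carrier in the frame of seat between -0.003 and 0.0015 m and angle between carrier's own z axis and vertical below 0.03 rad), for 0.2 s.
2. the keeper is across the seated carrier (all of step 1 and value of joint keeper above 1.45 rad), for 0.2 s.
At the end, for the whole second after the job is handed in: The carrier rests in the notches (within 3.5 mm of the seat along the rails, no more than 1.5 mm above it, level within 0.03 rad), the keeper is swung past 1.45 rad, and the things around still stand (all of step 2 and linear speed of carrier below 0.01 m/s and angle between each of mirror_mount, grease_pot, vial, post, cap_screw's own z axis and vertical below 0.2 rad); the robot touches nothing.
It fails at once if the carrier is lifted or tipped out of the rails (z of carrier in the frame of seat above 0.014 m or angle between carrier's own z axis and vertical above 0.17 rad).
It fails at once if a thing standing around is moved more than 20 mm or tipped (distance of any of mirror_mount, grease_pot, vial, post, cap_screw from where it was at the start of the episode above 0.02 m or angle between any of mirror_mount, grease_pot, vial, post, cap_screw's own z axis and vertical above 0.35 rad).
It fails at once if the carrier is shoved harder than 40 N (contact force between the arm and carrier above 40 N).
It also fails if it takes over 54 s, if anything falls off the work surface, if the arm or the gripper's body presses on something with over 40 N, if the wrist force passes 120 N, or if a joint passes its speed limit or range.

### The arm

A 6-joint arm with a two-finger parallel gripper is mounted at the origin on a cart in front of the work surface, level with it; the furniture and walls round the work are solid. World frame = base frame: x ahead of the robot, y to its left, z up, the work surface at z = 0. Lengths are in m, angles in rad, forces in N, time in s.
With the tool pointing down it reaches from about 0.375 to 0.975 m from the base axis. Payload 3.8 kg.
Tool frame: the origin (TCP) lies midway between the tips of the shut fingers; the grasp point (between the pads) lies 19 mm behind it; z points along the fingers, y is the line along which they close (so a half turn about z gives the same grasp; the last joint's range is limited). The gripper opens to 85 mm and grips with 20 to 120 N. Pads are 22 mm wide; open, the fingers measure 114 mm over their backs; the gripper's body (76 mm by 85 mm) begins 54 mm behind the grasp point. The pads swing forward as they close: fully open they stand 13 mm farther back than shut.
Start: joints at [1.257, 0.264, 1.604, -0, 1.274, -0.037], TCP at [0.184, 0.649, 0.231] pointing down, gripper open.
Joint ranges: [-2.63, 2.63], [-0.94, 2.18], [0.31, 2.57], [-1.31, 4.45], [0, 2.66], [-2.55, 2.55]. Speed limits (rad/s): [2.57, 2.57, 3.14, 3.14, 3.14, 3.14].

### API

Orientations are given as a rotation vector (axis times angle).
In Python, from workcell import bot gives the robot as it stands.
- The arm moves only by the tool step_arm, never from a script. Its argument "motion" is a list of rows, each a list of 5 numbers: the finger opening in cm, from 0 to 8.54, then the shift along the tool's x, y, z in cm, then the turn about the tool's z in degrees. In form: [[claw, dx, dy, dz, twist], ...]. A call has 1 to 20 rows; each row is the pose to reach, as a shift and turn from the pose commanded when the call began, along the tool's axes at that moment; what a row does not reach only later rows make up. A row lasts 1/10 s, in which the tool goes at most 50 mm and 8.59 degrees, less where a joint would pass 70% of its speed; a pose out of reach is approached as far as the arm can. A call with a gripper value outside its range is refused whole. The fingers move at their own pace and stop on an object; "force" is the grip in N (left out, the last holds). Time passes only in rows, so rows that repeat a pose let the fingers close. It gives the time, the measured TCP pose, the force, the opening and the grip force at its end, in the units of the state.
- bot.read_state(): the state, without advancing time (a new reading comes with each control period).
- bot.read_camera(name): name is "scene" or "top"; returns (picture, depth): 480x640x3 uint8, red, green, blue; 480x640 float32, m along the optical axis (not along the pixel's ray), 0 where there is no reading.
- bot.calibration(name): a dict with "mtx" (3x3 intrinsics, pixels), "origin" and "orientation" of the camera in the world. Camera axes: x right, y up, looking along -z (the intrinsics and any distortion apply to the point x, -y, -z); pixel columns grow to the right and rows downward; lengths in m; the calibration is good to about 2 mm. A picture is of the moment at which its call begins. calibration takes no time and is no camera call.
- bot.finish_job(): hands the job in; it is judged then, once.
The state is a dict: "time": time; "q": joint angles; "joint_vel": joint speeds; "joint_torque": joint torques, N m; "tool_pos": TCP position; "tcp_rot": TCP orientation; "wrist_force": force on the tool from outside, world axes, zero at the start; "torque": the same for the moment, N m; "width": opening from 0.0 (shut) to 1.0 (fully open); "grip_force": force on a finger pad.
Only numpy, scipy, OpenCV 4.12 (cv2) and the standard library are available. Lean on these libraries where they do the work, as an engineer would, in place of code of your own. Each camera call takes 0.05 s, during which the arm holds its last target. There are 200 camera calls.

## Working session

There is one attempt and no reset: what is moved stays moved. The work goes in short steps, Python scripts to look and compute and a tool call to move; the robot and the scene stay as the last step left them, time stands still between calls to the robot, and variables do not carry over. Pictures are saved under pics/ and viewed, at most 10 in all, crops included, and the job is handed in when it is done.

Besides the shell and the picture viewer there is one more tool, called after ">>>" by a JSON object that holds its "method" and its "body". step_arm: Moves the arm, as the interface text tells. Its arguments: {"type":"object","properties":{"motion":{"type":"array","items":{"type":"array","items":{"type":"number"}}},"force":{"type":"number"}},"required":["motion"]}

```bash
mkdir -p pics; cat > h.py <<'E'
import numpy as np, cv2
from scipy.spatial.transform import Rotation as R
from workcell import bot
def cal(n):
    c=bot.calibration(n); o=np.array(c["orientation"],float)
    M=o if o.shape==(3,3) else R.from_rotvec(o).as_matrix()
    return np.array(c["mtx"]),np.array(c["origin"]),M
def ray(n,u,v):
    K,o,M=cal(n); d=np.linalg.inv(K)@[u,v,1]; return o,M@(d*[1,-1,-1])
def onz(n,u,v,z):
    o,d=ray(n,u,v); return o+d*(z-o[2])/d[2]
def cloud(n,depth):
    K,o,M=cal(n); v,u=np.mgrid[:480,:640]; p=np.stack([u,v,np.ones_like(u)],-1)@np.linalg.inv(K).T
    return (p*depth[...,None]*[1,-1,-1])@M.T+o
def proj(n,P):
    K,o,M=cal(n); p=((np.array(P)-o)@M)*[1,-1,-1]; p=p@K.T; return p[...,:2]/p[...,2:]
E
python3 - <<'E'
from h import *
for n in("scene","top"):
    print(bot.calibration(n))
    im,d=bot.read_camera(n); cv2.imwrite(f"pics/{n}0.png",im[...,::-1]); np.savez(f"{n}0.npz",im=im,d=d)
print(bot.read_state())
E
```

```text
{'mtx': array([[618.21161036,   0.        , 327.09513068],
       [  0.        , 618.21161036, 236.63054945],
       [  0.        ,   0.        ,   1.        ]]), 'origin': array([ 0.18874389, -0.52159602,  0.72290036]), 'orientation': array([ 0.85293445, -0.19202023, -0.39731396])}
{'mtx': array([[576.42936448,   0.        , 325.07314766],
       [  0.        , 576.42936448, 233.01263858],
       [  0.        ,   0.        ,   1.        ]]), 'origin': array([0.41362931, 0.17500789, 0.90466061]), 'orientation': array([ 0.07951945, -0.12518132, -1.54823813])}
{'time': 0.1, 'q': array([ 1.25708500e+00,  2.64705795e-01,  1.60526166e+00,  2.55038502e-05,
        1.27369858e+00, -3.69281989e-02]), 'joint_vel': array([ 0.00040331, -0.00030054, -0.00243122,  0.00105195, -0.00270815,
       -0.00160325]), 'joint_torque': array([ 1.12432928e-03, -5.16706860e+01, -3.68587482e+01, -7.60428111e-05,
        6.19782062e-03,  3.10050405e-05]), 'tool_pos': array([0.18425695, 0.64866692, 0.23005459]), 'tcp_rot': array([-0.43334168, -3.11117119,  0.00319986]), 'wrist_force': array([ 0.2153651 ,  0.02409846, -0.20744671]), 'torque': array([ 0.02823969, -0.01068073, -0.06638325]), 'grip_force': 0.0, 'width': 1.0011060311282907}
```

View pics/scene0.png

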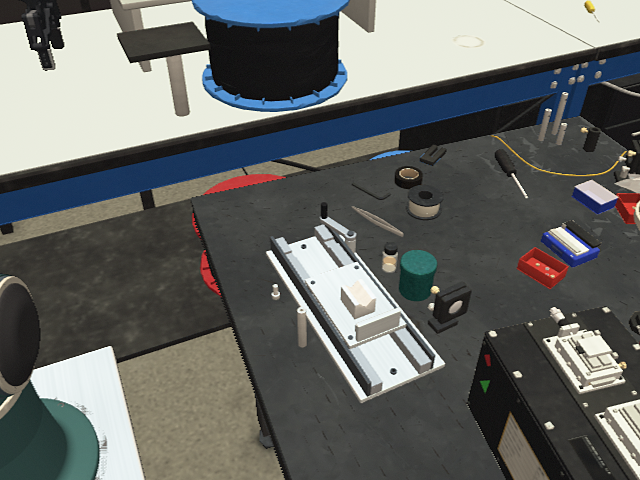

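View pics/top0.png

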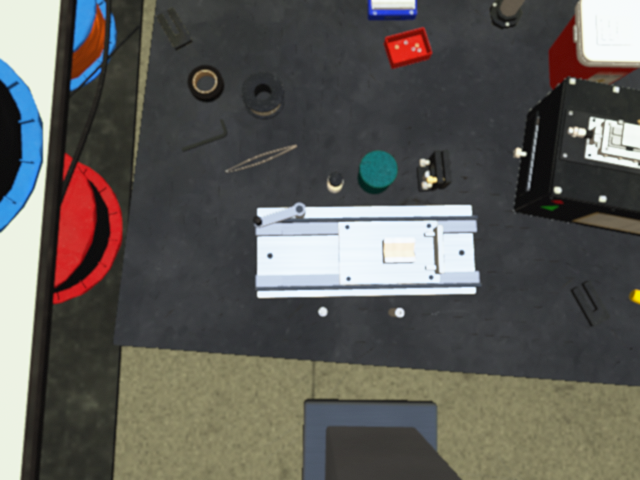

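The scene picture shows the rails with the end plate at about (378,322), V-block at (358,298), keeper peg at (323,209), pivot at (351,240), post at (302,327), screw at (276,291) and vial, pot and mirror on the far side. In the top picture the rails run right to left: end plate at (437,250), peg at (258,221), pivot at (299,210), post at (399,313), screw at (323,312), mirror at (437,170). Travel is towards world +y.

```bash
python3 - <<'E'
from h import *
Z={n:np.load(n+"0.npz") for n in("top","scene")}
C={n:cloud(n,Z[n]["d"]) for n in Z}
T=C["top"]
def reg(n,u0,v0,u1,v1,zl,zh):
    P=C[n][v0:v1,u0:u1].reshape(-1,3); d=Z[n]["d"][v0:v1,u0:u1].ravel(); P=P[(P[:,2]>zl)&(P[:,2]<zh)&(d>0)]
    if len(P)<3: return print(n,"few",len(P))
    r=cv2.minAreaRect(P[:,:2].astype(np.float32)*1000)
    print(n,len(P),"med",np.median(P,0).round(4),"rect c",np.round(r[0],1),"size",np.round(r[1],1),"ang",round(r[2],2),"zmax",P[:,2].max().round(4))
print("table");reg("top",300,340,400,360,-.05,.05)
for nm,b,s in [("base",(245,195,490,305),(.004,.1)),("base10",(245,195,490,305),(.006,.014)),("endplate",(425,215,450,285),(.065,.1)),("peg",(245,205,272,235),(.065,.1)),("pivot",(288,198,312,222),(.045,.065)),("carriertop",(335,215,450,290),(.04,.05)),("vblock",(375,230,420,270),(.06,.09)),
 ("mirror",(410,140,460,195),(.01,.1)),("pot",(350,140,402,198),(.05,.1)),("vial",(322,165,348,198),(.03,.1)),("post",(385,300,412,325),(.03,.1)),("screw",(312,302,334,322),(.01,.1))]:
    print(nm);reg("top",*b,*s)
print("scene endplate");reg("scene",350,300,410,350,.065,.1)
print("scene peg");reg("scene",314,198,332,222,.065,.1)
print("scene post");reg("scene",290,300,312,352,.03,.1)
# two-view ray intersections
def tri(a,b):
    o1,d1=ray("top",*a);o2,d2=ray("scene",*b)
    A=np.c_[d1,-d2];s=np.linalg.lstsq(A,o2-o1,rcond=None)[0];p,q=o1+d1*s[0],o2+d2*s[1];return ((p+q)/2).round(4),np.linalg.norm(p-q).round(4)
print("tri peg",tri((258,220),(323.5,204.5)))
for n,(x0,y0,x1,y1) in {"top":(240,190,320,250),"scene":(290,190,370,260)}.items():
    cv2.imwrite(f"pics/c_{n}.png",cv2.resize(Z[n]["im"][y0:y1,x0:x1,::-1],None,fx=5,fy=5,interpolation=cv2.INTER_CUBIC))
a=cv2.resize(Z["top"]["im"][200:300,380:480,::-1],None,fx=4,fy=4,interpolation=cv2.INTER_CUBIC)
b=cv2.resize(Z["scene"]["im"][270:370,320:420,::-1],None,fx=4,fy=4,interpolation=cv2.INTER_CUBIC)
cv2.imwrite("pics/ends.png",np.hstack([a,b]))
E
```

```text
table
top 1993 med [ 0.3521  0.1092 -0.0011] rect c [352.1 108.2] size [ 29.5 154.1] ang 0.84 zmax 0.0039
base
top 19428 med [0.5022 0.0888 0.0296] rect c [509.2  85.3] size [160.  343.6] ang 4.19 zmax 0.0832
base10
top 7240 med [0.502  0.1385 0.009 ] rect c [512.   85.2] size [157.5 340.1] ang 2.72 zmax 0.014
endplate
top 340 med [ 0.5017 -0.0151  0.077 ] rect c [502.6 -16.5] size [69.  9.] ang 2.46 zmax 0.0821
peg
top 63 med [0.5387 0.2503 0.0784] rect c [539.5 249.9] size [10.  11.7] ang 86.15 zmax 0.0832
pivot
top 192 med [0.5589 0.1947 0.0497] rect c [560.2 195.4] size [18.2 28.3] ang 12.66 zmax 0.0561
carriertop
top 5255 med [0.4983 0.0677 0.0439] rect c [500.6  48.9] size [108.9 174.8] ang 1.93 zmax 0.0498
vblock
top 764 med [0.5013 0.0426 0.0713] rect c [500.6  42.4] size [35.4 45.3] ang 2.12 zmax 0.079
mirror
top 982 med [ 0.6217 -0.0127  0.0765] rect c [623.9 -13.2] size [50.5 35.8] ang 4.75 zmax 0.0851
pot
top 1189 med [0.6218 0.0738 0.0629] rect c [622.8  73.4] size [56.9 57. ] ang 89.05 zmax 0.068
vial
top 219 med [0.6067 0.1365 0.0485] rect c [608.2 136.6] size [24.  22.6] ang 47.13 zmax 0.0534
post
top 94 med [0.4099 0.0452 0.0726] rect c [410.   42.8] size [12.5 11.7] ang 68.69 zmax 0.0769
screw
top 23 med [0.409  0.1513 0.0249] rect c [409.3 150.1] size [6.5 9.2] ang 14.11 zmax 0.0278
scene endplate
scene 635 med [ 0.4974 -0.0204  0.0741] rect c [506.9  -4.2] size [63. 67.] ang 72.5 zmax 0.0823
scene peg
scene 71 med [0.538  0.2457 0.0763] rect c [538.8 247.2] size [14.8 12. ] ang 86.11 zmax 0.0834
scene post
scene 231 med [0.4084 0.0367 0.0572] rect c [423.6  63.4] size [68.3 12.1] ang 59.73 zmax 0.077
tri peg (array([0.5389, 0.2494, 0.0782]), np.float64(0.001))
```

View pics/ends.png

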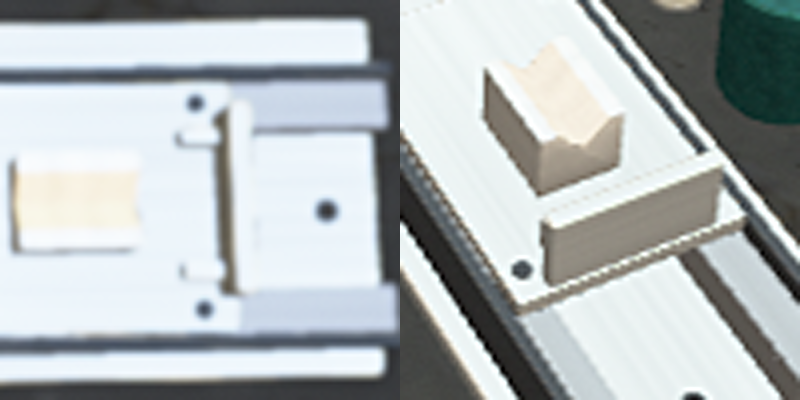

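The picture shows the riding carrier: in the top view (left half) the end plate is at about (240,195), in the scene view its face is at about (635,235). The carrier sits square between the side rails. Heights agree with the text (end plate 77–79, peg 78–80 mm). Travel heading is about 92.2°, so the hand turns 18°, and I approach high with the fingers shut.

>>> {"method": "step_arm", "body": {"motion": [[0, -5, -6, 0, 2], [0, -10, -12, 0, 4], [0, -15, -18, 0, 6], [0, -20, -24, 0, 8], [0, -25, -30, 0, 10], [0, -30, -36, 0, 12], [0, -35, -42, 0, 14], [0, -40, -48, 0, 16], [0, -45, -54, 0, 18], [0, -50.2, -59.7, 0, 18], [0, -50.2, -59.7, 0, 18], [0, -50.2, -59.7, 0, 18], [0, -50.2, -59.7, 0, 18], [0, -50.2, -59.7, 0, 18], [0, -50.2, -59.7, 0, 18], [0, -50.2, -59.7, 0, 18], [0, -50.2, -59.7, 0, 18], [0, -50.2, -59.7, 0, 18], [0, -50.2, -59.7, 0, 18], [0, -50.2, -59.7, 0, 18]], "force": 60}}

```text
time: 2.1
tool_pos: [0.5037, -0.0609, 0.2311]
tcp_rot: [-0.912, -3.006, -0.0]
wrist_force: [0.6, -0.6, 0.1]
width: -0.002
grip_force: 0.0
```

>>> {"method": "step_arm", "body": {"motion": [[0, 0, 0, 3, -6], [0, 0, 0, 6, -12], [0, 0, 0, 9, -18], [0, 0, 0, 11, -24], [0, 0, 0, 13, -30], [0, 0, 0, 15, -36], [0, 0, 0, 16.5, -36], [0, 0, 0, 17.3, -36], [0, 0, 0, 17.3, -36], [0, 0, 0, 17.3, -36], [0, 0, 0, 17.3, -36]]}}

```text
time: 3.2
tool_pos: [0.5052, -0.0621, 0.0594]
tcp_rot: [-0.059, 3.139, -0.001]
wrist_force: [0.4, -0.5, 0.6]
width: -0.0
grip_force: 0.0
```

>>> {"method": "step_arm", "body": {"motion": [[0, 0, 0.6, 0, 0], [0, 0, 1.2, 0, 0], [0, 0, 1.6, 0, 0], [0, 0, 2.0, 0, 0], [0, 0, 2.3, 0, 0], [0, 0, 2.6, 0, 0], [0, 0, 2.9, 0, 0], [0, 0, 3.2, 0, 0], [0, 0, 3.5, 0, 0], [0, 0, 3.8, 0, 0], [0, 0, 4.2, 0, 0], [0, 0, 4.6, 0, 0], [0, 0, 5.0, 0, 0], [0, 0, 5.4, 0, 0], [0, 0, 5.8, 0, 0], [0, 0, 6.2, 0, 0], [0, 0, 6.6, 0, 0], [0, 0, 7.0, 0, 0], [0, 0, 7.4, 0, 0], [0, 0, 7.8, 0, 0]]}}

```text
time: 5.2
tool_pos: [0.5014, 0.0146, 0.0583]
tcp_rot: [-0.059, 3.141, -0.004]
wrist_force: [-0.8, -6.5, -0.6]
width: 0.004
grip_force: 2.9
```

```bash
cat > m.py <<'E'
from h import *
import sys
n=sys.argv[1]
im,d=bot.read_camera("top"); cv2.imwrite(f"pics/top{n}.png",im[...,::-1]); P=cloud("top",d)
im2,d2=bot.read_camera("scene"); cv2.imwrite(f"pics/scene{n}.png",im2[...,::-1])
s=bot.read_state(); print(s["time"],s["tool_pos"].round(4),s["wrist_force"].round(1))
ux=np.array([-.038,.999]);uy=np.array([-.999,-.038])
x=(P[...,:2]-[.4995,.080])@ux; y=(P[...,:2]-[.4995,.080])@uy; z=P[...,2]; ok=d>0
# V-block: high tops near the centreline; carrier plate height beside the V-block
k=ok&(abs(y)<.022)&(z>.055)&(z<.085)&(x>-.07)&(x<.12)
print("vblock x lo/hi",np.percentile(x[k],[1,99]).round(4),"z95",np.percentile(z[k],95).round(4))
c=np.median(x[k]); k=ok&(abs(y)>.022)&(abs(y)<.042)&(abs(x-c)<.02)&(z>.034)&(z<.056); print("plate z",np.median(z[k]).round(4))
k=ok&(abs(y)>.049)&(abs(y)<.054)&(abs(x-c)<.05)&(z>.034)&(z<.056);print("side rail z",np.median(z[k]).round(4))
k=ok&(z>.066)&(z<.09)&(y>-.13)&(y<.03)&(x>.105)&(x<.2); print("peg base xy",np.median(x[k]).round(4),np.median(y[k]).round(4),k.sum())
E
python3 m.py 1
```

```text
5.3 [0.5014 0.0153 0.0583] [ 0.7 -4.  -0.5]
vblock x lo/hi [-0.0482  0.0344] z95 0.0768
plate z 0.0438
side rail z 0.0391
peg base xy 0.1686 -0.0459 61
```

>>> {"method": "step_arm", "body": {"motion": [[0, 0, 0.3, 0, 0], [0, 0, 0.6, 0, 0], [0, 0, 0.9, 0, 0], [0, 0, 1.2, 0, 0], [0, 0, 1.5, 0, 0], [0, 0, 1.8, 0, 0], [0, 0, 2.1, 0, 0], [0, 0, 2.4, 0, 0], [0, 0, 2.7, 0, 0], [0, 0, 3.0, 0, 0], [0, 0, 3.2, 0, 0], [0, 0, 3.3, 0, 0]]}}

```text
time: 6.5
tool_pos: [0.5001, 0.0478, 0.0583]
tcp_rot: [0.06, -3.141, 0.003]
wrist_force: [-0.1, -6.3, 0.5]
width: -0.002
grip_force: 3.1
```

```bash
python3 m.py 2
```

```text
6.6 [0.5    0.0479 0.0583] [-0.2 -4.8  0.6]
vblock x lo/hi [-0.0161  0.0669] z95 0.0766
plate z 0.0439
side rail z 0.039
peg base xy 0.1687 -0.0456 63
```

>>> {"method": "step_arm", "body": {"motion": [[0, 0, 0.1, 0, 0], [0, 0, 0.2, 0, 0], [0, 0, 0.3, 0, 0], [0, 0, 0.4, 0, 0], [0, 0, 0.4, 0, 0]]}}

```text
time: 7.1
tool_pos: [0.4999, 0.0518, 0.0582]
tcp_rot: [0.059, -3.141, 0.002]
wrist_force: [-0.1, -5.4, -0.2]
width: 0.003
grip_force: 2.7
```

>>> {"method": "step_arm", "body": {"motion": [[0, 0, 0.1, 0, 0], [0, 0, 0.2, 0, 0], [0, 0, 0.2, 0, 0]]}}

```text
time: 7.4
tool_pos: [0.4995, 0.0545, 0.0581]
tcp_rot: [0.059, -3.14, 0.001]
wrist_force: [-0.3, -2.7, -0.9]
width: 0.0
grip_force: 1.4
```

```bash
python3 m.py 3
```

```text
7.5 [0.4995 0.0545 0.0581] [ 0.4 -3.4 -0.2]
vblock x lo/hi [-0.0093  0.074 ] z95 0.0715
plate z 0.039
side rail z 0.0391
peg base xy 0.1686 -0.0455 62
```

The carrier has dropped: the plate reads 39.0 mm against 39.1 mm for the side rail, and the V-block is 5 mm lower. The peg at (168.6, -45.5) in the base frame is 64.0 mm from the pivot, as given, so the keeper is at 0.326 rad. Next I back off, rise, and go to the outer side of the peg.

>>> {"method": "step_arm", "body": {"motion": [[0, 0, -0.5, 0, 0], [0, 0, -1.5, 0, 0], [0, 0, -2, 0, 0], [0, 0, -2, -2.5, 0], [0, 0, -2, -5, 0], [0, 0, -2, -7, 0], [0, 0, -2, -8, 0], [0, -1.5, 1, -8, 0], [0, -3, 5, -8, 0], [0, -5, 9, -8, 0], [0, -7, 13, -8, 0], [0, -8.4, 17, -8, 0], [0, -8.4, 20, -8, 0], [0, -8.4, 20.7, -8, 0], [0, -8.4, 20.7, -6, 0], [0, -8.4, 20.7, -3, 0], [0, -8.4, 20.7, -1, 0], [0, -8.4, 20.7, -0.2, 0], [0, -8.4, 20.7, -0.2, 0], [0, -8.4, 20.7, -0.2, 0]]}}

```text
time: 9.5
tool_pos: [0.5767, 0.2644, 0.061]
tcp_rot: [-0.058, 3.14, 0.0]
wrist_force: [0.4, 0.2, 0.3]
width: -0.003
grip_force: 0.0
```

```bash
python3 m.py 4; python3 - <<'E'
from h import *
s=bot.read_state(); ux=np.array([-.038,.999]);uy=np.array([-.999,-.038])
r=s["tool_pos"][:2]-[.4995,.080]; p=1000*np.array([r@ux,r@uy]); print("tcp base",p.round(1), s["q"].round(2))
for t in np.r_[.25:1.6:.1,1.571,1.6]:
    q=np.array([108,-66])+64*np.array([np.cos(t),np.sin(t)])-21*np.array([-np.sin(t),np.cos(t)])
    d=(q-p)/10; print(round(t,2),"dx",d[1].round(2),"dy",d[0].round(2))
E
```

```text
9.6 [0.5773 0.2649 0.062 ] [-0.1 -0.  -0.6]
vblock x lo/hi [-0.0111  0.0446] z95 0.0743
plate z 0.0398
side rail z 0.0389
peg base xy 0.1755 -0.073 3
tcp base [181.8 -84.8] [ 0.39  0.34  1.84 -0.    0.96 -1.22]
0.25 dx 1.43 dy -0.66
0.35 dx 2.1 dy -0.65
0.45 dx 2.77 dy -0.7
0.55 dx 3.43 dy -0.83
0.65 dx 4.08 dy -1.01
0.75 dx 4.7 dy -1.27
0.85 dx 5.3 dy -1.58
0.95 dx 5.86 dy -1.95
1.05 dx 6.38 dy -2.37
1.15 dx 6.86 dy -2.85
1.25 dx 7.29 dy -3.37
1.35 dx 7.66 dy -3.93
1.45 dx 7.98 dy -4.52
1.55 dx 8.23 dy -5.15
1.57 dx 8.28 dy -5.28
1.6 dx 8.34 dy -5.47
```

View pics/scene4.png

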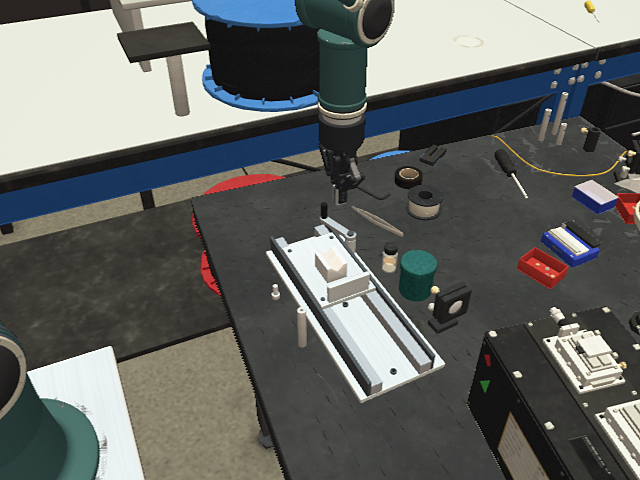

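The picture shows the carrier seated (end plate at about (347,287)), and the shut fingertips at (343,198), just to the far side of the peg at (323,210). Now I sweep along the arc.

>>> {"method": "step_arm", "body": {"motion": [[0, 0.7, -0.6, 0, 0], [0, 1.1, -0.65, 0, 0], [0, 1.4, -0.65, 0, 0], [0, 1.7, -0.65, 0, 0], [0, 2.1, -0.65, 0, 0], [0, 2.45, -0.65, 0, 0], [0, 2.8, -0.7, 0, 0], [0, 3.1, -0.75, 0, 0], [0, 3.45, -0.85, 0, 0], [0, 3.75, -0.9, 0, 0], [0, 4.1, -1.0, 0, 0], [0, 4.4, -1.15, 0, 0], [0, 4.7, -1.3, 0, 0], [0, 5.0, -1.45, 0, 0], [0, 5.3, -1.6, 0, 0], [0, 5.6, -1.75, 0, 0], [0, 5.85, -1.95, 0, 0], [0, 6.1, -2.15, 0, 0], [0, 6.4, -2.4, 0, 0], [0, 6.4, -2.4, 0, 0]]}}

```text
time: 11.6
tool_pos: [0.5121, 0.238, 0.0601]
tcp_rot: [0.058, -3.14, 0.001]
wrist_force: [-0.5, 0.2, 0.2]
width: -0.0
grip_force: 0.0
```

```bash
python3 m.py 5
```

```text
11.7 [0.5125 0.2382 0.0601] [-0.8 -0.5 -0.1]
vblock x lo/hi [-0.0109  0.0564] z95 0.0741
plate z 0.039
side rail z 0.0387
peg base xy 0.1348 -0.0052 5
```

View pics/scene5.png

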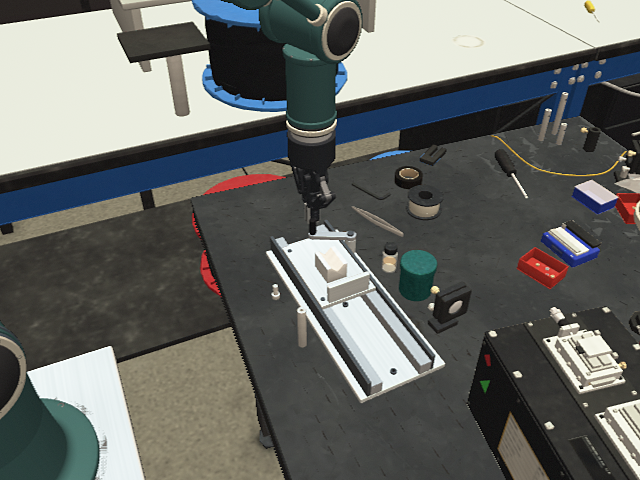

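The bar is being swung over the carrier, with the peg at about (313,228) against the fingers. I continue to the stop.

>>> {"method": "step_arm", "body": {"motion": [[0, 0.25, -0.25, 0, 0], [0, 0.5, -0.5, 0, 0], [0, 0.7, -0.75, 0, 0], [0, 0.9, -1.0, 0, 0], [0, 1.1, -1.25, 0, 0], [0, 1.3, -1.5, 0, 0], [0, 1.45, -1.75, 0, 0], [0, 1.6, -2.0, 0, 0], [0, 1.7, -2.2, 0, 0], [0, 1.8, -2.4, 0, 0], [0, 1.9, -2.55, 0, 0], [0, 1.9, -2.65, 0, 0], [0, 1.9, -2.65, 0, 0]]}}

```text
time: 13.0
tool_pos: [0.4948, 0.211, 0.0602]
tcp_rot: [0.059, -3.141, 0.0]
wrist_force: [0.5, 0.4, 0.4]
width: -0.001
grip_force: 0.0
```

>>> {"method": "step_arm", "body": {"motion": [[0, 0, -0.1, 0, 0], [0, 0, -0.2, 0, 0], [0, 0, -0.2, 0, 0]]}}

```text
time: 13.3
tool_pos: [0.4949, 0.2091, 0.0602]
tcp_rot: [0.059, -3.141, 0.0]
wrist_force: [-0.8, 0.2, 0.6]
width: -0.001
grip_force: 0.2
```

```bash
python3 m.py 6
```

```text
13.4 [0.4951 0.2091 0.0602] [ 0.5 -0.6 -0.2]
vblock x lo/hi [-0.0109  0.0741] z95 0.0744
plate z 0.04
side rail z 0.0389
peg base xy nan nan 0
  return _methods._mean(a, axis=axis, dtype=dtype,
  ret = ret.dtype.type(ret / rcount)
```

>>> {"method": "step_arm", "body": {"motion": [[0, 0, -0.1, 0, 0], [0, 0, -0.2, 0, 0], [0, 0, -0.2, 0, 0]]}}

```text
time: 13.7
tool_pos: [0.4951, 0.2071, 0.0603]
tcp_rot: [0.059, -3.141, 0.0]
wrist_force: [0.1, 0.0, -0.2]
width: -0.001
grip_force: 0.2
```

>>> {"method": "step_arm", "body": {"motion": [[0, 0, -0.1, 0, 0], [0, 0, -0.2, 0, 0], [0, 0, -0.2, 0, 0]]}}

```text
time: 14.0
tool_pos: [0.4951, 0.2066, 0.0603]
tcp_rot: [-0.057, 3.141, 0.004]
wrist_force: [-1.4, 6.1, -0.7]
width: 0.001
grip_force: 3.4
```

Force has risen to 6 N, so the bar is at its stop. I back off and clear.

>>> {"method": "step_arm", "body": {"motion": [[0, 0, 0.5, 0, 0], [0, 0, 1.5, 0, 0], [0, 0, 2.5, 0, 0], [0, 0, 3, 0, 0], [0, 0, 3, -3, 0], [0, 0, 3, -6, 0], [0, 0, 3, -10, 0], [0, 0, 3, -14, 0], [0, 0, 7, -17, 0], [0, 0, 12, -17, 0], [0, 0, 16, -17, 0], [0, 0, 18, -17, 0], [0, 0, 18, -17, 0], [0, 0, 18, -17, 0]]}}

```text
time: 15.4
tool_pos: [0.4881, 0.3847, 0.2295]
tcp_rot: [0.061, -3.14, 0.003]
wrist_force: [-0.0, 0.0, -0.1]
width: 0.0
grip_force: 0.0
```

```bash
sed -i 's/(x>.105)/(x>.095)/' m.py; python3 m.py 7
```

```text
15.5 [0.4884 0.3838 0.2297] [ 1.3 -0.5  0.4]
vblock x lo/hi [-0.0107  0.1117] z95 0.076
plate z 0.0389
side rail z 0.039
peg base xy 0.1076 -0.0015 58
```

View pics/top7.png

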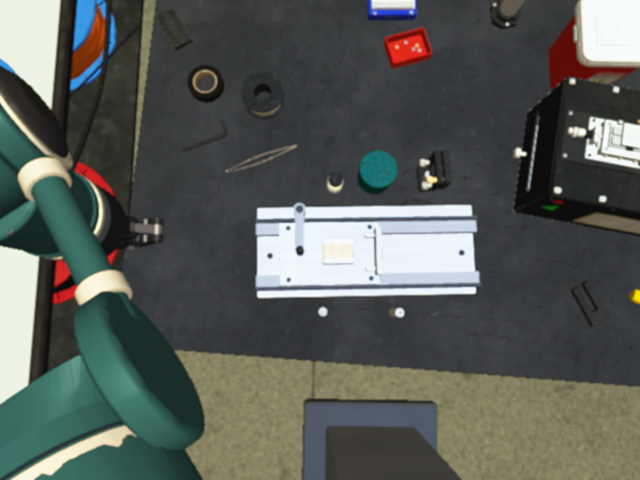

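The picture shows the keeper square across the carrier (pivot (299,209), peg (300,250), measured at base (107.6, -1.5) mm, about 1.57 rad). The carrier is flush, the bystanders are where they were, and the arm is clear at the left.

```bash
python3 -c "
from workcell import bot
print(bot.finish_job())"
```

```text
the job is handed in; nothing more can be done
None
```

The job is handed in; the judge returned no verdict. My last measurement showed the carrier seated flush in its notches, the keeper at its stop (about 1.57 rad), the bystanders unmoved and the arm clear, about 15.5 s into the 54 s allowed.

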